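# Index the strip bender's turret to the yellow former

## Task

Set up the bench strip bender for the yellow former: push the black tabs to step the turret round until the yellow-marked former clicks in at the sliding jaw, with the jaw still drawn back, then push the jaw by its black plate up against the former. Only push, gently, with the fingers: do not grip or lift anything, touch the polished formers, or disturb the things lying around. Leave both parts at rest.

Things in the scene. Friction and masses are not known exactly. Their poses are not given: they have to be found in the camera images.
- bender: the strip bender's dark slate-grey bed, fixed: plate 210 mm wide (x), 14 mm thick, y from -105 to +310 mm. Origin: on the table surface under the turret's axis; +y points along the jaw's slide, from turret to jaw; z up. On the +x side, 107 to 165 mm from the axis, the spring roller's housing, top 35 mm above the table
- turret (a joint): turret angle, rad, counter-clockwise seen from above, endless. 0 or any whole turn = yellow former at the jaw. Six stops 1.047 rad apart: a spring roller draws the turret to the nearest stop from up to about 0.5 rad off and holds it (the tab then runs ahead of the finger); leaving a stop takes 3 to 4 N at a tab. Starts settled at any stop but the yellow one
- jaw (a joint): slide of the jaw, m. 0 = its V nose just touches the yellow former standing at the jaw; grows as the jaw is drawn back (bed +y), at most 0.078. It stays where it is left; pushing it takes about 3 N. Starts drawn back, 0.068 to 0.076, clear of the tabs; much below that its nose blocks the passing tabs
- station (a point): fixed point of the working position: 52 mm from the turret's axis toward the jaw, 32.5 mm above the table; a former is at the jaw when its axis is over it. The turret: aluminium wheel 150 mm across, top 32 mm above the table (hub 56), six upright formers on a circle of 52 mm radius; counter-clockwise from above: yellow, white, red, blue, green, black; tabs midway between
- jaw_plate (a point): top centre of the jaw's upright black push plate, 92 mm above the table; plate 44 mm wide across the slide, 9 mm thick along it, free from 51 mm above the table to its top. The jaw's grey nose reaches 104 mm from here toward the turret, is 50 mm wide, its top 86 mm above the table
- tab_0 (a point): top centre of the black push tab between the yellow and the white former, 74 mm above the table, 108 mm from the turret's axis; the tab is 20 mm long radially, 9 mm thick, and upright from its steel arm (top 37 mm above the table)
- tab_1 (a point): top centre of the black push tab between the white and the red former, 74 mm above the table, 108 mm from the turret's axis; the tab is 20 mm long radially, 9 mm thick, and upright from its steel arm (top 37 mm above the table)
- tab_2 (a point): top centre of the black push tab between the red and the blue former, 74 mm above the table, 108 mm from the turret's axis; the tab is 20 mm long radially, 9 mm thick, and upright from its steel arm (top 37 mm above the table)
- tab_3 (a point): top centre of the black push tab between the blue and the green former, 74 mm above the table, 108 mm from the turret's axis; the tab is 20 mm long radially, 9 mm thick, and upright from its steel arm (top 37 mm above the table)
- tab_4 (a point): top centre of the black push tab between the green and the black former, 74 mm above the table, 108 mm from the turret's axis; the tab is 20 mm long radially, 9 mm thick, and upright from its steel arm (top 37 mm above the table)
- tab_5 (a point): top centre of the black push tab between the black and the yellow former, 74 mm above the table, 108 mm from the turret's axis; the tab is 20 mm long radially, 9 mm thick, and upright from its steel arm (top 37 mm above the table)
- former_yellow: the yellow former: upright polished steel post, 26 mm diameter, top 86 mm above the table, with a yellow disc on top and a yellow collar 43 mm across at its foot; origin at the centre of its foot, 32.5 mm above the table; fixed to the turret
- former_white: the white former: upright polished steel post, 16 mm diameter, top 86 mm above the table, with a white disc on top and a white collar 43 mm across at its foot; origin at the centre of its foot, 32.5 mm above the table; fixed to the turret
- former_red: the red former: upright polished steel post, 36 mm diameter, top 86 mm above the table, with a red disc on top and a red collar 43 mm across at its foot; origin at the centre of its foot, 32.5 mm above the table; fixed to the turret
- former_blue: the blue former: upright polished steel post, 21 mm diameter, top 86 mm above the table, with a blue disc on top and a blue collar 43 mm across at its foot; origin at the centre of its foot, 32.5 mm above the table; fixed to the turret
- former_green: the green former: upright polished steel post, 31 mm diameter, top 86 mm above the table, with a green disc on top and a green collar 43 mm across at its foot; origin at the centre of its foot, 32.5 mm above the table; fixed to the turret
- former_black: the black former: upright polished steel post, 12 mm diameter, top 86 mm above the table, with a black disc on top and a black collar 43 mm across at its foot; origin at the centre of its foot, 32.5 mm above the table; fixed to the turret
- brass_weight: bystander, loose: knurled brass hold-down weight, 42 mm across, 56 mm tall; origin at the centre of its underside
- rivet_tin: bystander, loose: round tin with a cream lid, 70 mm across, 44 mm tall; origin at the centre of its underside
- alu_block_0: bystander, loose: aluminium set-up block, 50x70x25 mm; origin at the centre of its underside
- screwdriver_red: bystander, loose: screwdriver with a red handle, 205 mm long, lying; origin at the centre of its underside
- pliers_blue: bystander, loose: pliers with blue handles, 206 mm long, lying, 17 mm high; origin at the centre of its underside
- tape_measure: bystander, loose: yellow tape measure, 36x102x62 mm; origin at the centre of its underside
- glue_bottle: bystander, loose: small white glue bottle with a red nozzle, 35 mm across, 104 mm tall; origin at the centre of its underside

How it is judged:
By the outcome, as a careful person would: the job done as asked, in the order asked, and still so for the second after the job is handed in, with the robot touching nothing.
It also fails if it takes over 51 s, if anything falls off the work surface, if the arm or the gripper's body presses on something with over 40 N, if the wrist force passes 120 N, or if a joint passes its speed limit or range.

## Robot

A 6-joint arm with a two-finger parallel gripper is mounted at the origin on a cart in front of the work surface, level with it; the furniture and walls round the work are solid. World frame = base frame: x ahead of the robot, y to its left, z up, the work surface at z = 0. Lengths are in m, angles in rad, forces in N, time in s.
With the tool pointing down it reaches from about 0.35 to 0.85 m from the base axis. Payload 8.1 kg.
Tool frame: the origin (TCP) lies at the centre of the arm's flange, where the gripper is bolted on; the fingertips stand 186 mm ahead of it and the grasp point (between the pads) lies 167 mm ahead of it; z points along the fingers, y is the direction in which the jaws open and shut (so a half turn about z gives the same grasp; the last joint's range is limited). The gripper opens to 93 mm and grips with 3 to 60 N. Pads are 15 mm wide; open, the fingers measure 128 mm over their backs; the gripper's body (75 mm by 188 mm) begins 65 mm behind the grasp point.
Start: joints at [-1.412, 0.13, 1.488, -0, 1.523, -0.085], TCP at [0.145, -0.582, 0.405] pointing down, gripper open.
Joint ranges: [-2.96, 2.96], [-0.89, 2.26], [0.02, 2.5], [-1.34, 4.48], [0, 2.73], [-2.66, 2.66]. Speed limits (rad/s): [2.39, 2.39, 2.79, 3.14, 3.14, 3.14].

## Interface

Orientations are given as a rotation vector (axis times angle).
In Python, from plant import robot, viewer, order gives the robot as it stands.
- The arm moves only by the tool apply_moves, never from a script. Its argument "deltas" is a list of rows, each a list of 3 entries, a list of its own where there are three numbers: the finger opening in mm, from 0 to 93, then the shift along the tool's x, y, z in mm, then the turn about the tool's z in rad. In form: [[grip, [dx, dy, dz], yaw], ...]. A call has 1 to 5 rows; each row shifts and turns the commanded pose from where the row before left it, along the tool's axes as they then stand; what a row does not reach is not made up. A row lasts 1/8 s, in which the tool goes at most 62.5 mm and 10.7 degrees, less where a joint would pass 70% of its speed; a pose out of reach is approached as far as the arm can. A call is refused whole if a number of a shift passes 62.5 or a number of a turn 0.188, either way. A call with a gripper value outside its range is refused whole. The fingers move at their own pace and stop on an object; "grip_force" is the grip in N (left out, the last holds). Time passes only in rows, so rows that do not move let the fingers close. It gives the time, the measured TCP pose, the force and the opening at its end, in the units of the state.
- robot.read_state(): the state, without advancing time (a new reading comes with each control period).
- viewer.read_camera(name): name is "scene" or "top" or "wrist"; returns the picture (420x560x3 uint8, blue, green, red); there is no depth.
- viewer.get_calibration(name): a dict with "fx", "fy", "cx", "cy" (pixels), "R" (3x3) and "t" (3): a world point X has camera coordinates R X + t. Camera axes: x right, y down, z forward; pixel columns grow to the right and rows downward; lengths in m; the calibration is good to about 2 mm. A picture is of the moment at which its call begins: read the wrist's pose just before it. get_calibration takes no time and is no camera call; for the wrist camera it gives the pose at the moment of the call.
- order.close_job(): hands the job in, once; it reports no verdict.
The state is a dict: "t": time; "q": joint angles; "dq": joint speeds; "joint_torque": joint torques, N m; "tool_pos": TCP position; "orientation": TCP orientation; "force": force on the tool from outside, world axes, zero at the start; "wrist_torque": the same for the moment, N m; "opening": finger opening in m.
Only numpy, scipy, OpenCV 4.12 (cv2) and the standard library are available. Lean on these libraries where they do the work, as an engineer would, in place of code of your own. Each camera call takes 0.05 s, during which the arm holds its last target. There are 200 camera calls.

## Working session

There is one attempt and no reset: what is moved stays moved. The work goes in short steps, Python scripts to look and compute and a tool call to move; the robot and the scene stay as the last step left them, time stands still between calls to the robot, and variables do not carry over. Pictures are saved under pics/ and viewed, about 8 in all and at most 12, crops included, and the job is handed in when it is done.

Besides the shell and the picture viewer there is one more tool, called after "Emit:" by a JSON object that holds its "op" and its "data", one argument or row to a line. apply_moves: Moves the arm, as the interface text tells. Its arguments: {"type":"object","properties":{"deltas":{"type":"array"},"grip_force":{"type":"number"}},"required":["deltas"]}

```bash
mkdir -p pics; ls
python3 - <<'E'
from plant import robot, viewer, order
import cv2
s=robot.read_state(); print({k:s[k] for k in('t','tool_pos','orientation','force','opening')})
for n in('scene','top'):
    cv2.imwrite(f'pics/{n}0.png',viewer.read_camera(n)); c=viewer.get_calibration(n); print(n,c)
E
```

```text
pics
{'t': 0.0, 'tool_pos': array([ 0.14479293, -0.58202585,  0.40370058]), 'orientation': array([-3.11647988e+00, -3.81701156e-01,  1.34246741e-04]), 'force': array([-0.31115476, -0.5465058 , -0.22005139]), 'opening': 0.09307452205364068}
scene {'fx': 494.968457294463, 'fy': 494.968457294463, 'cx': 277.29559363544325, 'cy': 206.2786524664728, 'R': array([[-0.8787018 , -0.47733297,  0.00603261],
       [-0.34714757,  0.63027265, -0.69443859],
       [ 0.32767624, -0.61229864, -0.71952669]]), 't': array([0.53105115, 0.22339307, 1.13056109])}
top {'fx': 480.6472510560251, 'fy': 480.6472510560251, 'cx': 277.52000508163354, 'cy': 211.66628735999342, 'R': array([[ 1.86385556e-02, -9.99820808e-01,  3.31001954e-03],
       [-9.91139727e-01, -1.89119703e-02, -1.31470068e-01],
       [ 1.31509108e-01, -8.30279704e-04, -9.91314615e-01]]), 't': array([0.09430293, 0.58754132, 1.25890151])}
```

View pics/top0.png

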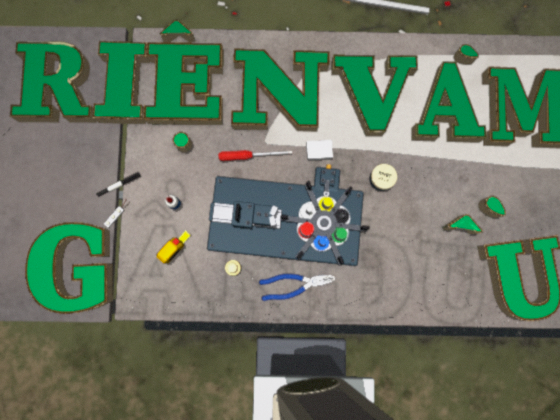

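View pics/scene0.png

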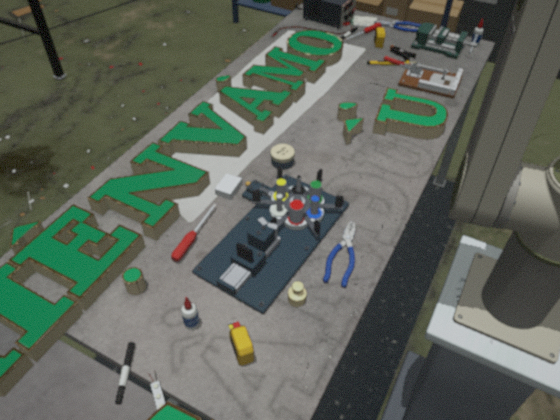

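The top view shows the bed's long axis along the image horizontal. The jaw is on the left (world +y), the turret is at about (324,223), and yellow is near (327,203). Next I'll crop in and measure.

```bash
cat > h.py <<'E'
import numpy as np, cv2
from plant import robot, viewer, order
def ray(c,uv,z):
    d=c['R'].T@np.array([(uv[0]-c['cx'])/c['fx'],(uv[1]-c['cy'])/c['fy'],1.]); o=-c['R'].T@c['t']
    return o+d*(z-o[2])/d[2]
def proj(c,X):
    p=c['R']@np.asarray(X)+c['t']; return np.array([c['fx']*p[0]/p[2]+c['cx'],c['fy']*p[1]/p[2]+c['cy']])
E
python3 - <<'E'
from h import *
im=cv2.imread('pics/top0.png'); 
cr=im[150:280,190:390]; a=cv2.resize(cr,None,fx=4,fy=4,interpolation=cv2.INTER_CUBIC); cv2.imwrite('pics/top0c.png',a)
c=viewer.get_calibration('top'); hsv=cv2.cvtColor(im,cv2.COLOR_BGR2HSV)
# bed outline
bed=((hsv[...,2]<85)&(hsv[...,0]>85)&(hsv[...,0]<125)).astype(np.uint8); bed[:165]=0;bed[275:]=0;bed[:,:200]=0;bed[:,370:]=0
bed=cv2.morphologyEx(bed,cv2.MORPH_OPEN,np.ones((3,3)))
k=max(cv2.findContours(bed,0,2)[0],key=cv2.contourArea); r=cv2.minAreaRect(cv2.convexHull(k)); print('rect',r); 
for p in cv2.boxPoints(r): print(p,ray(c,p,.014).round(4))
for n,(l,h) in {'y':(22,35),'r':(0,8),'b':(100,118),'g':(50,80)}.items():
    m=((hsv[...,0]>=l)&(hsv[...,0]<=h)&(hsv[...,1]>150)&(hsv[...,2]>90)).astype(np.uint8)
    m[:190]=0;m[255:]=0;m[:,:285]=0;m[:,365:]=0
    N,L,S,C=cv2.connectedComponentsWithStats(m)
    for i in range(1,N):
        if S[i,4]>8: print(n,S[i],C[i].round(1),ray(c,C[i],.086)[:2].round(4))
E
```

```text
rect ((259.0, 225.0), (4.0, 8.0), 90.0)
[255. 223.] [0.5564 0.1665 0.014 ]
[263. 223.] [0.5568 0.1446 0.014 ]
[263. 227.] [0.5458 0.1443 0.014 ]
[255. 227.] [0.5454 0.1662 0.014 ]
y [319 197  15  14 130] [325.9 203.3] [ 0.6038 -0.0204]
r [299 222  15  14 132] [306.6 228.5] [0.5369 0.0294]
b [314 236  15  14 145] [321.1 242.1] [ 0.5024 -0.0084]
g [337 228   9  10  76] [341.  232.8] [ 0.5274 -0.0598]
```

View pics/top0c.png

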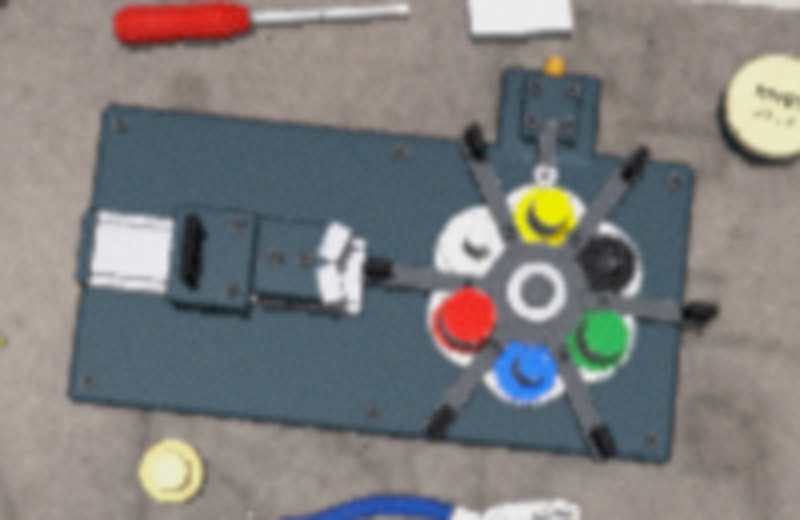

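The crop shows yellow straight up at bed +x, with tab_1 pointing at the jaw. That looks about half a step off a stop. I'll get the numbers.

Run:
```python
from h import *
c=viewer.get_calibration('top')
f=lambda u,v,z: ray(c,(190+(u-1.5)/4,150+(v-1.5)/4),z)[:2]
C=[f(107,105,.014),f(693,165,.014),f(668,462,.014),f(70,400,.014)]
print('corners',np.round(C,4)); 
d=[C[0]-C[1],C[3]-C[2]]; print('len',[np.linalg.norm(x) for x in d],[np.degrees(np.arctan2(*x)) for x in d], np.linalg.norm(C[0]-C[3]))
th=np.mean([np.arctan2(*x) for x in d]); ey=np.array([np.sin(th),np.cos(th)]); ex=np.array([ey[1],-ey[0]])
o=np.mean(C,0)-ey*.1025; print('axis from bed',o,'th',np.degrees(th)); hub=f(538,291,.056); print('hub',hub)
o=hub
B=lambda p:np.round([(p-o)@ex,(p-o)@ey],4)
for n,(u,v,z) in dict(yel=(545,212,.086),red=(468,313,.086),blue=(525,366,.086),green=(602,332,.086),tab1=(378,268,.074),tabLD=(442,415,.074),tabRD=(600,440,.074),tabR=(703,312,.074),tabUR=(636,160,.074),tabUL=(474,140,.074),plate=(193,250,.092),noseL=(352,225,.086),noseR=(358,312,.086),station=(0,0,0)).items():
    b=B(f(u,v,z)); print(n,f(u,v,z).round(4),b,'r %.4f ang %.1f'%(np.hypot(*b),np.degrees(np.arctan2(b[1],b[0]))))
s=robot.read_state(); p=s['tool_pos']; print(s['t'],'tcp bed',B(p[:2]),p[2])
im=viewer.read_camera('scene'); cv2.imwrite('pics/s1.png',cv2.resize(im[150:310,190:360],None,fx=4,fy=3.75,interpolation=cv2.INTER_CUBIC))
```

```text
corners [[ 0.686   0.277 ]
 [ 0.6515 -0.1299]
 [ 0.4468 -0.1119]
 [ 0.4811  0.2949]]
len [np.float64(0.40833163379583776), np.float64(0.4083237234890221)] [np.float64(4.840296055636289), np.float64(4.82241591429786)] 0.20564961617576386
axis from bed [ 0.55768865 -0.01959509] th 4.831355984967074
hub [ 0.55702862 -0.01892146]
yel [ 0.6056 -0.0202] [0.0485 0.0028] r 0.0486 ang 3.3
red [0.5385 0.0293] [-0.0225  0.0465] r 0.0517 ang 115.8
blue [ 0.5049 -0.0079] [-0.0529  0.0066] r 0.0533 ang 172.9
green [ 0.5278 -0.0575] [-0.0259 -0.0409] r 0.0484 ang -122.3
tab1 [0.5682 0.0878] [0.0021 0.1073] r 0.1073 ang 88.9
tabLD [0.4729 0.0447] [-0.0892  0.0563] r 0.1055 ang 147.7
tabRD [ 0.4587 -0.0579] [-0.0947 -0.0471] r 0.1058 ang -153.6
tabR [ 0.5433 -0.1251] [-0.0048 -0.107 ] r 0.1071 ang -92.6
tabUR [ 0.6433 -0.0814] [ 0.0912 -0.055 ] r 0.1065 ang -31.1
tabUL [0.6547 0.0258] [0.0935 0.0528] r 0.1074 ang 29.5
plate [0.5754 0.2079] [-0.0008  0.2276] r 0.2276 ang 90.2
noseL [0.5946 0.1054] [0.027  0.1271] r 0.1299 ang 78.0
noseR [0.5378 0.1005] [-0.0292  0.1174] r 0.1210 ang 104.0
station [0.763  0.3571] [0.1735 0.392 ] r 0.4287 ang 66.1
0.1 tcp bed [-0.3633 -0.5959] 0.40381270319534757
```

View pics/s1.png

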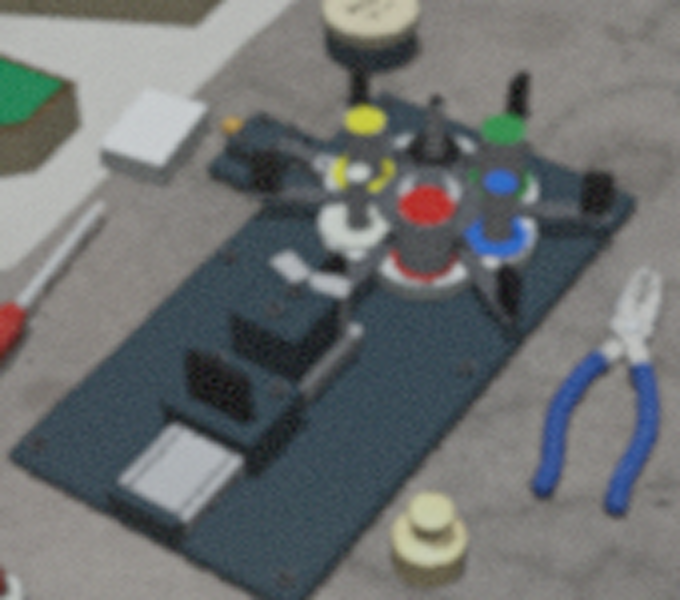

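Turret tabs sit at bed angles of about 30°, 90°, and so on. Yellow is at bed +x, so it needs roughly +90° CCW, first to the next stop and then one more. The jaw plate is at (0, 0.2276), nose at about 0.1236. I'll push tabs on the bed −y side with closed fingers, tool x aligned to bed x.

Emit:
{"op": "apply_moves", "data": {
  "deltas": [
    [0,[0,0,0],0.164],
    [0,[0,0,0],0.164],
    [0,[33,-49,10],0],
    [0,[33,-49,10],0],
    [0,[33,-49,10],0]
  ],
  "grip_force": 10
}}

```text
t: 0.78
tool_pos: [0.2566, -0.4426, 0.374]
orientation: [-3.138, 0.133, 0.0]
force: [0.5, -1.1, -0.1]
opening: 0.0474
```

Emit:
{"op": "apply_moves", "data": {
  "deltas": [
    [0,[33,-49,10],0],
    [0,[33,-49,10],0],
    [0,[33,-49,10],0],
    [0,[33,-49,10],0],
    [0,[32,-48,10],0]
  ]
}}

```text
t: 1.4
tool_pos: [0.4406, -0.213, 0.3244]
orientation: [3.139, -0.132, 0.0]
force: [1.0, 0.1, -0.5]
opening: 0.0013
```

```bash
cat >> h.py <<'E'
from scipy.spatial.transform import Rotation as Ro
O=np.array([0.55736,-0.01926]); th=np.radians(4.83); ey=np.array([np.sin(th),np.cos(th)]); ex=np.array([ey[1],-ey[0]])
def B(p): p=np.asarray(p)[:2]-O; return np.round([p@ex,p@ey],4)
def st():
    s=robot.read_state(); R=Ro.from_rotvec(s['orientation']).as_matrix()
    f=s['force']; print('t %.2f'%s['t'],'tip bed',B(s['tool_pos']+R[:,2]*.186),'tipz %.4f'%(s['tool_pos']+R[:,2]*.186)[2],'toolx deg(bed) %.1f'%np.degrees(np.arctan2(R[:2,0]@ey,R[:2,0]@ex)),'tilt',R[:2,2].round(3),'F bed',round(f[:2]@ex,1),round(f[:2]@ey,1),round(f[2],1),'open',s['opening'].round(4))
E
python3 -c "
from h import *
st()"
```

```text
Traceback (most recent call last):
  File "h.py", line 13, in st
    f=s['force']; print('t %.2f'%s['t'],'tip bed',B(s['tool_pos']+R[:,2]*.186),'tipz %.4f'%(s['tool_pos']+R[:,2]*.186)[2],'toolx deg(bed) %.1f'%np.degrees(np.arctan2(R[:2,0]@ey,R[:2,0]@ex)),'tilt',R[:2,2].round(3),'F bed',round(f[:2]@ex,1),round(f[:2]@ey,1),round(f[2],1),'open',s['opening'].round(4))
                                                                                                                                                                                                                                                                                       ^^^^^^^^^^^^^^^^^^
AttributeError: 'float' object has no attribute 'round'
```

Emit:
{"op": "apply_moves", "data": {
  "deltas": [
    [0,[31,-47,12],0],
    [0,[32,-48,12],0],
    [0,[0,0,22],0],
    [0,[0,0,22],0],
    [0,[0,0,22],0]
  ]
}}

```text
t: 2.02
tool_pos: [0.5105, -0.125, 0.2337]
orientation: [-3.139, 0.131, 0.001]
force: [0.0, 0.4, 0.8]
opening: 0.0003
```

```bash
sed -i "s/s\['opening'\].round(4)/round(s['opening'],4)/" h.py; python3 -c "
from h import *
st()"
```

```text
t 2.02 tip bed [-0.0379 -0.1093] tipz 0.0477 toolx deg(bed) 0.1 tilt [-0.001  0.   ] F bed -0.0 0.4 0.8 open 0.0003
```

Emit:
{"op": "apply_moves", "data": {
  "deltas": [
    [0,[7,0,0],0],
    [0,[7,0,0],0],
    [0,[5,0,0],0],
    [0,[4,0,0],0],
    [0,[4,0,0],0]
  ]
}}

```text
t: 2.65
tool_pos: [0.5378, -0.1278, 0.2351]
orientation: [3.139, -0.132, 0.001]
force: [-1.0, 0.1, -0.5]
opening: 0.0006
```

Emit:
{"op": "apply_moves", "data": {
  "deltas": [
    [0,[4,0,0],0],
    [0,[4,0,0],0],
    [0,[4,0,0],0],
    [0,[0,0,0],0]
  ]
}}

```text
t: 3.15
tool_pos: [0.5497, -0.1287, 0.2348]
orientation: [3.139, -0.132, 0.0]
force: [-0.5, -1.0, -0.1]
opening: 0.0002
```

```bash
cat >> h.py <<'E'
def ang(im):
    "turret angle of yellow in bed, from colour discs in the top view"
    c=viewer.get_calibration('top'); hsv=cv2.cvtColor(im,cv2.COLOR_BGR2HSV); P={}
    for n,(l,h) in {'y':(22,35),'r':(0,8),'b':(100,118),'g':(50,80)}.items():
        m=((hsv[...,0]>=l)&(hsv[...,0]<=h)&(hsv[...,1]>150)&(hsv[...,2]>90)).astype(np.uint8)
        m[:190]=0;m[255:]=0;m[:,:285]=0;m[:,365:]=0
        N,L,S,C=cv2.connectedComponentsWithStats(m)
        if N>1:
            i=1+np.argmax(S[1:,4]); b=B(ray(c,C[i],.086)); off={'y':0,'r':120,'b':180,'g':240}[n]
            print(n,S[i,4],b,'-> turret %.1f'%((np.degrees(np.arctan2(b[1],b[0]))-off-90+180)%360-180))
E
python3 -c "
from h import *
st()
im=viewer.read_camera('top'); cv2.imwrite('pics/t2.png',cv2.resize(im[150:280,190:390],None,fx=4,fy=4,interpolation=cv2.INTER_CUBIC)); ang(im); ang(cv2.imread('pics/top0.png'))"
```

```text
t 3.15 tip bed [ 0.0017 -0.1097] tipz 0.0488 toolx deg(bed) 0.0 tilt [ 0. -0.] F bed -0.4 -1.0 -0.1 open 0.0002
y 134 [0.0424 0.0239] -> turret -60.6
r 134 [-0.0411  0.0325] -> turret -68.3
b 148 [-0.0519 -0.0144] -> turret -74.5
g 3 [-0.0008 -0.0598] -> turret -60.8
y 130 [0.0464 0.0028] -> turret -86.5
r 132 [-0.0245  0.0468] -> turret -92.4
b 145 [-0.0556  0.0062] -> turret -96.4
g 76 [-0.0265 -0.0429] -> turret -91.7
```

View pics/t2.png

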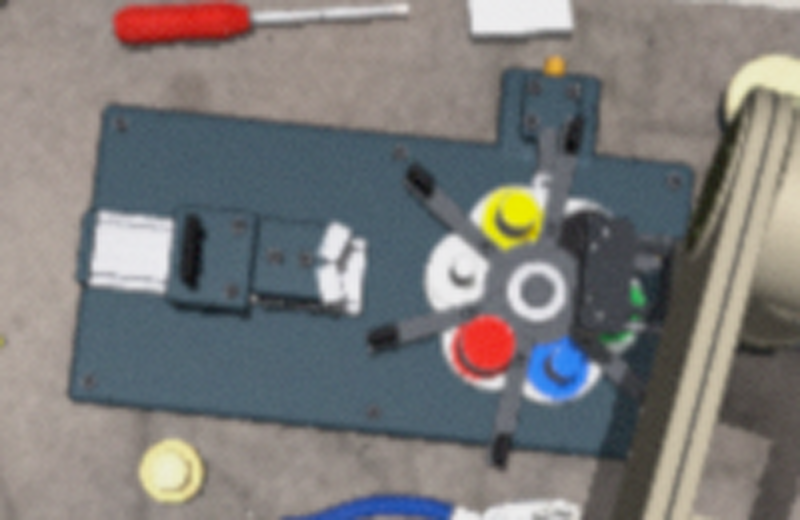

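The roller took the turret on: it now reads about −66° and the tab has run ahead of the finger. I'll back off, lift, move behind the next tab (about −120°), then check that it has settled.

Emit:
{"op": "apply_moves", "data": {
  "deltas": [
    [0,[-6,0,0],0],
    [0,[0,0,-50],0],
    [0,[-43,-17,-8],0],
    [0,[-43,-18,0],0],
    [0,[0,0,0],0]
  ]
}}

```text
t: 3.82
tool_pos: [0.4578, -0.0847, 0.2915]
orientation: [-3.138, 0.131, 0.004]
force: [1.5, -1.0, -0.2]
opening: 0.0005
```

```bash
python3 -c "
from h import *
st()
im=viewer.read_camera('top'); cv2.imwrite('pics/t3.png',cv2.resize(im[150:280,190:390],None,fx=4,fy=4,interpolation=cv2.INTER_CUBIC)); ang(im)
cv2.imwrite('pics/w3.png',viewer.read_camera('wrist'))"
```

```text
t 3.83 tip bed [-0.0942 -0.0734] tipz 0.1055 toolx deg(bed) 0.1 tilt [-0.003  0.001] F bed 1.6 -0.8 -0.2 open 0.0005
y 135 [0.0394 0.0301] -> turret -52.6
r 140 [-0.0455  0.0266] -> turret -60.3
b 89 [-0.0426 -0.0225] -> turret -62.2
g 80 [ 0.0003 -0.0517] -> turret -59.7
```

View pics/t3.png

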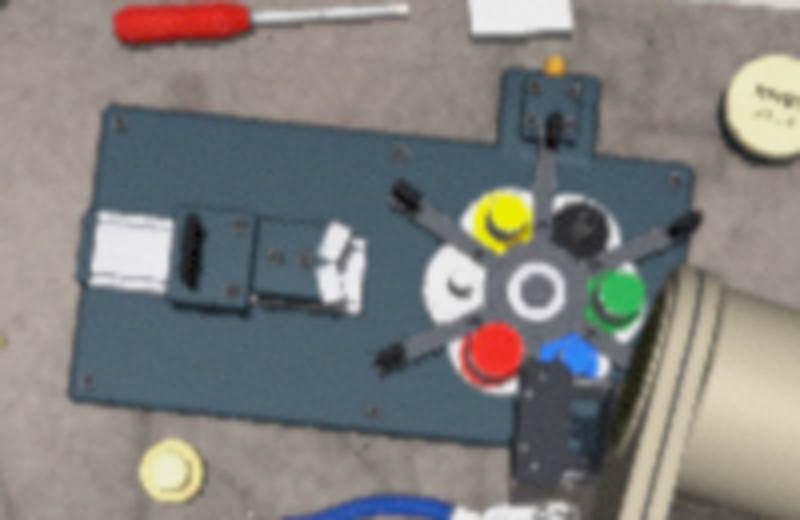

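White is at the jaw, settled at about −60°. One more step: descend behind the tab at −120° and push along the arc.

Emit:
{"op": "apply_moves", "data": {
  "deltas": [
    [0,[0,0,28],0],
    [0,[0,0,29],0],
    [0,[0,0,0],0],
    [0,[7,4,0],0],
    [0,[7,4,0],0]
  ]
}}

```text
t: 4.55
tool_pos: [0.4755, -0.096, 0.2374]
orientation: [3.138, -0.132, 0.004]
force: [0.1, -0.4, -0.1]
opening: 0.0006
```

Emit:
{"op": "apply_moves", "data": {
  "deltas": [
    [0,[6,4,0],0],
    [0,[6,4,0],0],
    [0,[5,3,0],0],
    [0,[5,3,0],0],
    [0,[5,3,0],0]
  ]
}}

```text
t: 5.18
tool_pos: [0.4996, -0.1145, 0.2355]
orientation: [-3.138, 0.132, 0.001]
force: [-2.8, 2.6, 0.3]
opening: 0.0004
```

```bash
python3 -c "
from h import *
st()
im=viewer.read_camera('top'); cv2.imwrite('pics/t4.png',cv2.resize(im[150:280,190:390],None,fx=4,fy=4,interpolation=cv2.INTER_CUBIC)); ang(im)"
```

```text
t 5.17 tip bed [-0.0497 -0.0997] tipz 0.0495 toolx deg(bed) 0.0 tilt [-0.001  0.   ] F bed -3.0 2.3 0.3 open 0.0004
y 127 [0.0336 0.0377] -> turret -41.7
r 136 [-0.0491  0.0177] -> turret -49.8
b 8 [-0.0419 -0.0118] -> turret -74.3
g 87 [ 0.0103 -0.0494] -> turret -48.2
```

Emit:
{"op": "apply_moves", "data": {
  "deltas": [
    [0,[5,3,0],0],
    [0,[5,2,0],0],
    [0,[5,2,0],0],
    [0,[5,1,0],0],
    [0,[4,1,0],0]
  ]
}}

```text
t: 5.85
tool_pos: [0.523, -0.1256, 0.2358]
orientation: [3.139, -0.132, 0.001]
force: [-1.5, 1.3, -0.2]
opening: 0.0006
```

```bash
python3 -c "
from h import *
st()
im=viewer.read_camera('top'); ang(im)"
```

```text
t 5.85 tip bed [-0.0252 -0.1089] tipz 0.0498 toolx deg(bed) 0.0 tilt [ 0. -0.] F bed -1.6 1.1 -0.2 open 0.0006
y 132 [0.0256 0.0452] -> turret -29.5
r 134 [-0.0513  0.0069] -> turret -37.7
b 16 [-0.0368 -0.0207] -> turret -60.6
g 46 [ 0.0252 -0.0471] -> turret -31.9
```

Emit:
{"op": "apply_moves", "data": {
  "deltas": [
    [0,[4,0,0],0],
    [0,[4,0,0],0],
    [0,[4,0,0],0],
    [0,[3,0,0],0],
    [0,[0,0,0],0]
  ]
}}

```text
t: 6.52
tool_pos: [0.538, -0.1266, 0.2359]
orientation: [-3.139, 0.132, -0.001]
force: [-0.4, -0.7, 0.1]
opening: 0.0006
```

```bash
python3 -c "
from h import *
st()
im=viewer.read_camera('top'); ang(im)"
```

```text
t 6.53 tip bed [-0.0102 -0.1086] tipz 0.0499 toolx deg(bed) 0.0 tilt [ 0.001 -0.   ] F bed -0.3 -0.8 0.1 open 0.0006
y 128 [0.0203 0.0492] -> turret -22.4
r 135 [-0.0514  0.0003] -> turret -30.3
b 24 [-0.0429 -0.0424] -> turret -45.3
g 1 [ 0.0234 -0.0229] -> turret -14.4
```

Emit:
{"op": "apply_moves", "data": {
  "deltas": [
    [0,[0,0,0],0],
    [0,[0,0,0],0],
    [0,[0,0,0],0]
  ]
}}

```text
t: 6.95
tool_pos: [0.5375, -0.1266, 0.2358]
orientation: [-3.139, 0.132, -0.0]
force: [-0.5, -0.3, 0.3]
opening: 0.0006
```

```bash
python3 -c "
from h import *
st()
im=viewer.read_camera('top'); ang(im)"
```

```text
t 6.95 tip bed [-0.0107 -0.1087] tipz 0.0498 toolx deg(bed) 0.0 tilt [0. 0.] F bed -0.5 -0.3 0.3 open 0.0006
y 129 [0.0202 0.0491] -> turret -22.4
r 132 [-0.0516 -0.0001] -> turret -29.9
b 19 [-0.0431 -0.0438] -> turret -44.5
g 4 [ 0.0219 -0.0218] -> turret -14.9
```

It is resting on the crest, as it was at the start. A few mm more.

Emit:
{"op": "apply_moves", "data": {
  "deltas": [
    [0,[4,0,0],0],
    [0,[3,0,0],0],
    [0,[0,0,0],0],
    [0,[0,0,0],0],
    [0,[0,0,0],0]
  ]
}}

```text
t: 7.62
tool_pos: [0.5445, -0.1273, 0.2357]
orientation: [-3.139, 0.132, 0.0]
force: [-1.0, 0.2, -0.4]
opening: 0.0003
```

```bash
python3 -c "
from h import *
st()
im=viewer.read_camera('top'); ang(im)"
```

```text
t 7.62 tip bed [-0.0037 -0.1087] tipz 0.0497 toolx deg(bed) 0.0 tilt [-0.  0.] F bed -1.0 0.1 -0.4 open 0.0003
y 137 [-0.0083  0.0549] -> turret 8.6
r 109 [-0.0449 -0.0273] -> turret 1.3
b 21 [-0.0005 -0.0605] -> turret -0.5
g 65 [ 0.0485 -0.0212] -> turret 6.4
```

Yellow clicked in. Next I'll retreat, lift clear, and cross over to behind the jaw plate.

Emit:
{"op": "apply_moves", "data": {
  "deltas": [
    [0,[-6,0,0],0],
    [0,[0,0,-45],0],
    [0,[0,0,-45],0],
    [0,[5,-58,0],0],
    [0,[5,-60,0],0]
  ]
}}

```text
t: 8.3
tool_pos: [0.5585, -0.0095, 0.327]
orientation: [3.139, -0.136, 0.004]
force: [0.1, -0.0, -0.8]
opening: 0.0007
```

Emit:
{"op": "apply_moves", "data": {
  "deltas": [
    [0,[0,-60,0],0],
    [0,[0,-60,0],0],
    [0,[0,-60,0],0],
    [0,[0,-60,0],0],
    [0,[0,-21,0],0]
  ]
}}

```text
t: 8.93
tool_pos: [0.5796, 0.2532, 0.3256]
orientation: [-3.138, 0.127, 0.0]
force: [0.5, -0.9, 0.3]
opening: 0.0002
```

Emit:
{"op": "apply_moves", "data": {
  "deltas": [
    [0,[0,0,0],0]
  ]
}}

```text
t: 9.05
tool_pos: [0.58, 0.2511, 0.3254]
orientation: [3.139, -0.129, -0.001]
force: [-0.1, -0.5, 0.1]
opening: 0.0007
```

```bash
python3 -c "
from h import *
st()
im=viewer.read_camera('top'); a=cv2.resize(im[150:280,190:390],None,fx=4,fy=4,interpolation=cv2.INTER_CUBIC); ang(im)
s=viewer.read_camera('scene'); b=cv2.resize(s[150:310,190:360],None,fx=2.5,fy=2.5,interpolation=cv2.INTER_CUBIC); a=cv2.resize(a,(375,244)); b=b[:400]
o=np.zeros((400,800,3),np.uint8); o[:244,:375]=a; o[:b.shape[0],375:375+b.shape[1]]=b; cv2.imwrite('pics/c5.png',o)"
```

```text
t 9.05 tip bed [-0.0003  0.2712] tipz 0.1394 toolx deg(bed) 0.1 tilt [-0. -0.] F bed -0.1 -0.5 0.1 open 0.0007
y 136 [-0.005  0.055] -> turret 5.2
r 135 [-0.0451 -0.0252] -> turret -0.8
b 142 [-0.0053 -0.0459] -> turret -6.6
g 78 [ 0.046  -0.0255] -> turret 1.0
```

View pics/c5.png

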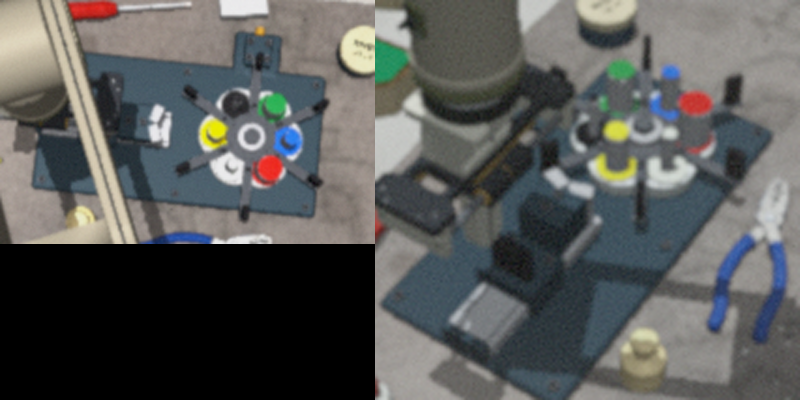

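Yellow is at the jaw and settled (about 0°), and the finger is clear behind the plate. Now I'll descend and push the jaw.

Emit:
{"op": "apply_moves", "data": {
  "deltas": [
    [0,[0,0,39],0],
    [0,[0,0,38],0],
    [0,[0,0,0],0],
    [0,[0,7,0],0],
    [0,[0,6,0],0]
  ]
}}

```text
t: 9.78
tool_pos: [0.5803, 0.2364, 0.2513]
orientation: [-3.138, 0.133, -0.006]
force: [0.4, 0.5, 0.5]
opening: 0.0005
```

Emit:
{"op": "apply_moves", "data": {
  "deltas": [
    [0,[0,4,0],0],
    [0,[0,4,0],0],
    [0,[0,4,0],0],
    [0,[0,4,0],0],
    [0,[0,4,0],0]
  ]
}}

```text
t: 10.4
tool_pos: [0.5777, 0.2171, 0.2489]
orientation: [-3.139, 0.132, -0.001]
force: [2.0, 2.7, 2.2]
opening: 0.0005
```

Emit:
{"op": "apply_moves", "data": {
  "deltas": [
    [0,[0,5,0],0],
    [0,[0,5,0],0],
    [0,[0,5,0],0],
    [0,[0,5,0],0],
    [0,[0,5,0],0]
  ]
}}

```text
t: 11.02
tool_pos: [0.5755, 0.1919, 0.2487]
orientation: [3.139, -0.132, -0.0]
force: [1.5, 2.2, 1.8]
opening: 0.0004
```

```bash
python3 -c "
from h import *
st()"
```

```text
t 11.03 tip bed [2.000e-04 2.119e-01] tipz 0.0627 toolx deg(bed) 0.0 tilt [-0.  0.] F bed 1.3 2.4 1.8 open 0.0004
```

Emit:
{"op": "apply_moves", "data": {
  "deltas": [
    [0,[0,5,0],0],
    [0,[0,5,0],0],
    [0,[0,5,0],0],
    [0,[0,5,0],0],
    [0,[0,3,0],0]
  ]
}}

```text
t: 11.65
tool_pos: [0.5735, 0.169, 0.2487]
orientation: [3.139, -0.132, -0.0]
force: [1.4, 2.4, 2.5]
opening: 0.0004
```

Emit:
{"op": "apply_moves", "data": {
  "deltas": [
    [0,[0,2,0],0],
    [0,[0,2,0],0],
    [0,[0,1.5,0],0]
  ]
}}

```text
t: 12.02
tool_pos: [0.5731, 0.1638, 0.2487]
orientation: [-3.139, 0.132, 0.0]
force: [0.9, 2.6, 1.7]
opening: 0.0005
```

```bash
python3 -c "
from h import *
st()
im=viewer.read_camera('top'); ang(im)
s=viewer.read_camera('scene'); cv2.imwrite('pics/s6.png',cv2.resize(s[150:310,190:360],None,fx=3.75,fy=3.75,interpolation=cv2.INTER_CUBIC))"
```

```text
t 12.03 tip bed [0.0002 0.1837] tipz 0.0627 toolx deg(bed) 0.0 tilt [-0.  0.] F bed 0.7 2.7 1.7 open 0.0005
y 100 [-0.004  0.051] -> turret 4.5
r 132 [-0.0449 -0.0251] -> turret -0.8
b 141 [-0.0053 -0.0459] -> turret -6.6
g 79 [ 0.0457 -0.0255] -> turret 0.8
```

View pics/s6.png

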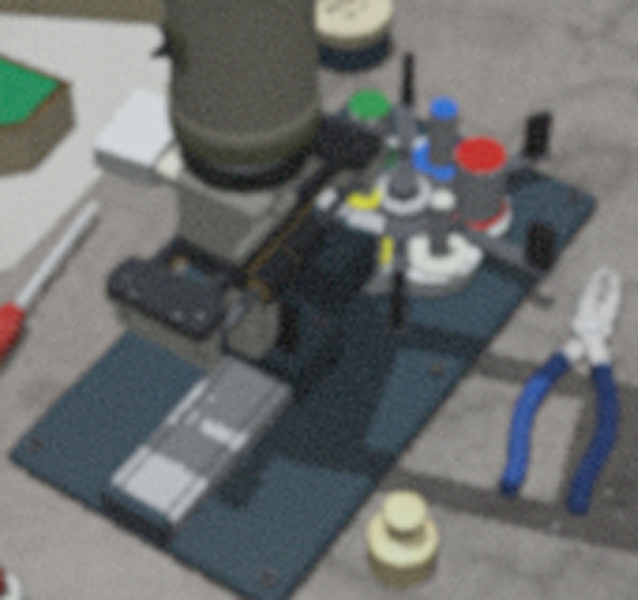

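The nose is almost on the yellow former. I'll creep on, watching the force.

Emit:
{"op": "apply_moves", "data": {
  "deltas": [
    [0,[0,1,0],0],
    [0,[0,1,0],0],
    [0,[0,1,0],0]
  ]
}}

```text
t: 12.5
tool_pos: [0.5728, 0.1616, 0.2487]
orientation: [-3.137, 0.132, -0.0]
force: [1.3, 10.1, -0.6]
opening: 0.0009
```

Emit:
{"op": "apply_moves", "data": {
  "deltas": [
    [0,[0,1,0],0],
    [0,[0,1,0],0]
  ]
}}

```text
t: 12.75
tool_pos: [0.5727, 0.161, 0.2488]
orientation: [-3.134, 0.131, -0.001]
force: [2.6, 18.6, -2.1]
opening: 0.0005
```

Emit:
{"op": "apply_moves", "data": {
  "deltas": [
    [0,[0,1,0],0],
    [0,[0,0.5,0],0]
  ]
}}

```text
t: 13.0
tool_pos: [0.5726, 0.1606, 0.2489]
orientation: [-3.132, 0.13, -0.002]
force: [4.0, 22.3, -4.7]
opening: 0.0004
```

Force rose to 22 N with almost no motion, so the jaw is seated on the former. Backing off.

Emit:
{"op": "apply_moves", "data": {
  "deltas": [
    [0,[0,-4,0],0],
    [0,[0,-8,0],0],
    [0,[0,-20,0],0],
    [0,[0,0,-45],0],
    [0,[0,0,-45],0]
  ]
}}

```text
t: 13.62
tool_pos: [0.5749, 0.1903, 0.3388]
orientation: [3.138, -0.131, -0.004]
force: [0.4, 0.2, 0.3]
opening: 0.0007
```

Emit:
{"op": "apply_moves", "data": {
  "deltas": [
    [0,[0,-60,-20],0],
    [0,[0,-60,-20],0],
    [0,[0,-60,0],0],
    [0,[0,0,0],0]
  ]
}}

```text
t: 14.12
tool_pos: [0.589, 0.3723, 0.377]
orientation: [-3.139, 0.125, 0.002]
force: [0.5, -0.6, 0.1]
opening: 0.0003
```

```bash
python3 -c "
from h import *
st()
im=viewer.read_camera('top'); ang(im); a=cv2.resize(im[150:280,190:390],None,fx=2,fy=2,interpolation=cv2.INTER_CUBIC)
s=viewer.read_camera('scene'); b=cv2.resize(s[150:310,190:360],None,fx=2.3,fy=2.3,interpolation=cv2.INTER_CUBIC)
o=np.zeros((380,800,3),np.uint8); o[:260,:400]=a; o[:b.shape[0],400:400+b.shape[1]]=b; cv2.imwrite('pics/c7.png',o)"
```

```text
t 14.12 tip bed [-0.0017  0.3928] tipz 0.1910 toolx deg(bed) 0.3 tilt [-0.001  0.   ] F bed 0.5 -0.6 0.1 open 0.0003
y 93 [-0.0039  0.0504] -> turret 4.4
r 131 [-0.0447 -0.0252] -> turret -0.6
b 141 [-0.0053 -0.0457] -> turret -6.6
g 77 [ 0.0461 -0.0256] -> turret 1.0
```

View pics/c7.png

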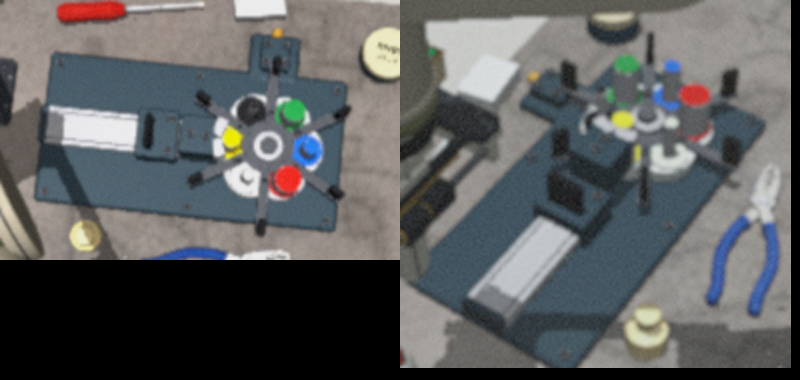

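The yellow former is nested in the jaw's V, the turret reads about 0°, and nothing else has moved. The arm is clear, so I'm handing in.

```bash
python3 -c "
from plant import order
print(order.close_job())"
```

```text
the job is handed in; nothing more can be done
None
```

The bender is set up for the yellow former, and I handed the job in at about 14 s of the 51 s allowed. I pushed two black tabs with closed fingers. The turret went counter-clockwise to the white stop, then to yellow, with the jaw still drawn back. I then pushed the jaw by its black plate until its nose stopped on the former. The wrist force reached about 23 N there, and I backed off and lifted clear.

**Last checks:**
- **Turret:** the four coloured discs gave readings from −6.6° to +4.4°, averaging about 0°. They did not change when the jaw seated. The spread comes from small errors in my estimated turret axis.
- **Jaw:** the last picture shows the nose around the yellow former. The last few millimetres pushed gave almost no motion.
- **Surroundings:** the weight, tin, block, screwdriver and pliers looked unmoved in the pictures. The tape measure and glue bottle were outside the last crops, so I did not recheck them.
- **Arm:** it was clear of everything, with the force reading near zero.

**Disagreed with the brief:** the turret started about half a step off a stop, resting on the crest between two stops, not settled at one. It paused on a crest again during the second step, so I gave it a few extra millimetres there.

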